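# Lock the tube mixer with its locating pin

## Robot

A 6-joint arm with a two-finger parallel gripper is mounted at the origin on a cart in front of the work surface, level with it; the furniture and walls round the work are solid. World frame = base frame: x ahead of the robot, y to its left, z up, the work surface at z = 0. Lengths are in m, angles in rad, forces in N, time in s.
With the tool pointing down it reaches from about 0.3 to 1 m from the base axis. Payload 5.1 kg.
Tool frame: the origin (TCP) lies between the finger pads; the fingertips stand 25 mm ahead of it and the grasp point (between the pads) lies 6 mm ahead of it; z points along the fingers, y is the line along which they close (so a half turn about z gives the same grasp; the last joint's range is limited). The gripper opens to 95 mm and grips with 3 to 60 N. Pads are 20 mm wide; open, the fingers measure 119 mm over their backs; the gripper's body (75 mm by 180 mm) begins 59 mm behind the grasp point.
Start: joints at [1.027, 0.124, 1.65, -0, 1.367, -0.083], TCP at [0.289, 0.582, 0.202] pointing down, gripper open.
Joint ranges: [-2.61, 2.61], [-1.02, 2.33], [0.03, 2.71], [-1.35, 4.49], [0.32, 2.68], [-2.91, 2.91]. Speed limits (rad/s): [2.57, 2.57, 3.14, 3.14, 3.14, 3.14].

## Interface

Orientations are given as a unit quaternion [w, x, y, z].
In Python, from bench import manip gives the robot as it stands.
- The arm moves only by the tool servo_tool, never from a script. Its argument "moves" is a list of rows, each a list of 7 numbers: the turn, a rotation vector about the tool's x, y, z in degrees, then the shift along the tool's x, y, z in m, then the gripper command: -1 is fully open, 1 is shut, values between are in proportion. In form: [[rx, ry, rz, tx, ty, tz, claw], ...]. A call has 1 to 5 rows; each row shifts and turns the commanded pose from where the row before left it, along the tool's axes as they then stand; what a row does not reach is not made up. A row lasts 1/12 s, in which the tool goes at most 41.7 mm and 7.16 degrees, less where a joint would pass 70% of its speed; a pose out of reach is approached as far as the arm can. A call with a gripper value outside its range is refused whole. The fingers move at their own pace and stop on an object; "squeeze" is the grip in N (left out, the last holds). Time passes only in rows, so rows that do not move let the fingers close. It gives the time, the measured TCP pose, the force, the opening and the grip force at its end, in the units of the state.
- manip.get_obs(): the state, without advancing time (a new reading comes with each control period).
- manip.capture(name): name is "side" or "top"; returns a dict with "color" (400x640x3 uint8, red, green, blue), "z_map" (400x640 float32, m along the optical axis (not along the pixel's ray), 0 where there is no reading), "camera_matrix" (3x3 intrinsics, pixels), "eye" and "orientation" of the camera in the world. Camera axes: x right, y down, z forward; pixel columns grow to the right and rows downward; lengths in m; the calibration is good to about 2 mm. A picture is of the moment at which its call begins.
- manip.close_job(): hands the job in; it is judged then, once.
The state is a dict: "clock": time; "joints": joint angles; "joint_vel": joint speeds; "joint_efforts": joint torques, N m; "eef_pos": TCP position; "tcp_rot": TCP orientation; "ft_force": force on the tool from outside, world axes, zero at the start; "torque": the same for the moment, N m; "gripper_width": opening from 0.0 (shut) to 1.0 (fully open); "gripper_force": force on a finger pad.
Only numpy, scipy, OpenCV 4.12 (cv2) and the standard library are available. Lean on these libraries where they do the work, as an engineer would, in place of code of your own. Each camera call takes 0.05 s, during which the arm holds its last target. There are 200 camera calls.

## Task

Lock the tube mixer for transport: draw the steel locking pin out of its stand, rest its tip on the floor of the slot in the mixer's cover, and slide it along the slot with light pressure until it drops into the unmarked blind hole in that floor. Leave the pin fully home in the hole, upright and released; keep every push on the mixer below 25 N and do not disturb the things standing around.

Things in the scene. Friction and masses are not known exactly. Their poses are not given: they have to be found in the camera images.
- pin: Loose steel locking pin, 0.1 kg, 72 mm long, upright in its stand at the start (tip 2 mm above the worktop, collar resting on the stand). Origin: centre of the tip, the lowest point; z runs up the pin. Shank 12 mm in diameter up to 38 mm, the foot tapered to 9 mm over its last 2 mm; collar 26 mm in diameter from 38 to 42 mm; round ribbed head 20 mm in diameter from 42 to 72 mm, gripped from above.
- pin_head (a point): Point on the pin's axis in the middle of its head, 57 mm above the tip.
- pin_stand: Fixed grey block, 52 x 52 mm, 40 mm high, on a black foot 66 x 66 mm, with one upright through hole 14.5 mm in diameter in which the pin hangs by its collar. Origin: centre of the underside on the worktop.
- mixer: Fixed low white tube mixer with a metal cover, 150 mm (its x) by 220 mm (its y), cover 56 mm above the worktop. Origin: centre of the underside, on the worktop. Its front with knob and display looks along -x. A slot runs along its y axis in the front half of the cover, centred on x = -30 mm. Two tubes lie on a mat on the rear half, up to 80 mm above the worktop.
- slot_mid (a point): Middle of the mixer's slot at the height of its floor (mixer x = -30, y = 0, z = 40 mm; axes as the mixer's). Slot: 16 mm wide, 90 mm long (y from -45 to 45 mm), 16 mm deep, upright walls, open above. The floor is a flat black carriage, still against pushes up to 50 N. A pin resting on the floor has its collar 22 mm above the cover; fully home in the hole, 6 mm above.
- slot_end (a point): Left (+y) end of the slot at floor height (mixer x = -30, y = 45, z = 40 mm). The floor has one blind hole, 14 mm in diameter, chamfered 1 mm, 16 mm deep (bottom 24 mm above the worktop), on the slot's centre line; where along it is unknown and differs each time: hole centre anywhere from y = -26 to 26 mm in the mixer's frame, so both ends of the slot have solid floor.
- specimen_cup_1: Loose bystander: capped specimen cup, 60 mm wide, 66 mm high; origin at the underside.
- tip_box: Loose bystander: blue pipette tip box, 72 x 122 mm, 74 mm high; origin at the underside.
- oil_dropper: Loose bystander: small dropper bottle, 26 mm wide, 66 mm high; origin at the underside.
- kit_box: Loose bystander: small carton, 51 x 77 mm, 42 mm high; origin at the underside.
Mind the look-alikes: they are no part of the job. What is shaped like the pin but turquoise is not meant.

How it is judged:
On the way, in this order (a step that is already met when the one before it is completed fails the run):
1. the pin is drawn up out of its stand (height (world z) of pin above 0.05 m), for 0.1 s.
2. the pin's tip rests on the floor of the slot, upright (x of pin in the frame of mixer between -0.036 and -0.024 m and y of pin in the frame of mixer between -0.045 and 0.045 m and z of pin in the frame of mixer between 0.037 and 0.043 m and angle between pin's own z axis and vertical below 0.2 rad and contact force between pin and mixer above 0.4 N), for 0.1 s.
3. the pin has dropped into the blind hole, all the way (x of pin in the frame of mixer between -0.036 and -0.024 m and y of pin in the frame of mixer between -0.045 and 0.045 m and z of pin in the frame of mixer below 0.0275 m and angle between pin's own z axis and vertical below 0.15 rad), for 0.1 s.
At the end, for the whole second after the job is handed in: The pin stands in the slot's blind hole with its tip at most 3.5 mm from the hole's bottom, within 9 degrees of upright, released and at rest, and each loose bystander is within 30 mm of where it stood (all of step 3 and linear speed of pin below 0.02 m/s and distance of each of specimen_cup_1, tip_box, oil_dropper, kit_box from where it was at the start of the episode below 0.03 m); the robot touches nothing.
It fails at once if the pin presses on the mixer with more than 25 N (contact force between pin and mixer above 25 N).
It fails at once if the gripper or the arm presses on the mixer with more than 25 N (contact force between any of the fingers, the arm and mixer above 25 N).
It fails at once if a loose bystander (specimen cup, tip box, dropper bottle or small carton) is pushed more than 30 mm from its place (distance of any of specimen_cup_1, tip_box, oil_dropper, kit_box from where it was at the start of the episode above 0.03 m).
It also fails if it takes over 61 s, if anything falls off the work surface, if the arm or the gripper's body presses on something with over 40 N, if the wrist force passes 120 N, or if a joint passes its speed limit or range.

## Working session

There is one attempt and no reset: what is moved stays moved. The work goes in short steps, Python scripts to look and compute and a tool call to move; the robot and the scene stay as the last step left them, time stands still between calls to the robot, and variables do not carry over. Pictures are saved under pics/ and viewed, at most 10 in all, crops included, and the job is handed in when it is done.

Besides the shell and the picture viewer there is one more tool, called after "Call:" as name(argument=value, ...) on one line, values as JSON. servo_tool: Moves the arm, as the interface text tells. Its arguments: {"type":"object","properties":{"moves":{"type":"array"},"squeeze":{"type":"number"}},"required":["moves"]}

```bash
mkdir -p pics
cat > h.py <<'E'
import numpy as np, cv2
from scipy.spatial.transform import Rotation as R
from bench import manip
def cap(n):
    c=manip.capture(n); np.savez(f'{n}.npz',**c); return c
def world(c):
    z=c['z_map']; K=c['camera_matrix']; q=np.array(c['orientation'])
    M=q if q.shape==(3,3) else R.from_quat(q,scalar_first=True).as_matrix()
    v,u=np.mgrid[:z.shape[0],:z.shape[1]]
    p=np.stack([(u-K[0,2])/K[0,0]*z,(v-K[1,2])/K[1,1]*z,z],-1)
    return p@M.T+np.array(c['eye'])
E
python3 - <<'E'
from h import *
for n in('top','side'):
    c=cap(n); cv2.imwrite(f'pics/{n}1.png',c['color'][...,::-1]); print(n,c['eye'],c['orientation'],c['camera_matrix'][0])
print(manip.get_obs())
E
```

```text
top [ 0.36478698 -0.09743509  1.15266449] [ 0.0737132  -0.69822697  0.70959227 -0.05936556] [378.42470315   0.         321.3474914 ]
side [ 0.22430917 -1.08644073  0.90903168] [-0.43485305  0.88127502 -0.17013765  0.07287205] [515.27529796   0.         323.56006443]
{'clock': 0.1, 'joints': array([ 1.02741036e+00,  1.24422688e-01,  1.65151557e+00,  3.54342284e-05,
        1.36745660e+00, -8.26254479e-02]), 'joint_vel': array([-0.00079943, -0.00082315, -0.00264718,  0.00195591,  0.00049514,
        0.00058743]), 'joint_efforts': array([ 3.16767046e-04, -4.18881190e+01, -3.61096394e+01,  7.77320308e-02,
        4.61818208e-02, -6.71151020e-05]), 'eef_pos': array([0.28873831, 0.58169872, 0.20043403]), 'tcp_rot': array([-2.93973112e-04,  2.28351157e-01,  9.73578418e-01, -8.51977941e-04]), 'ft_force': array([0.47651832, 0.22376751, 0.82513404]), 'torque': array([ 0.0150044 , -0.00872732, -0.03440676]), 'gripper_force': 0.0, 'gripper_width': 0.9973459702441129}
```

View pics/top1.png

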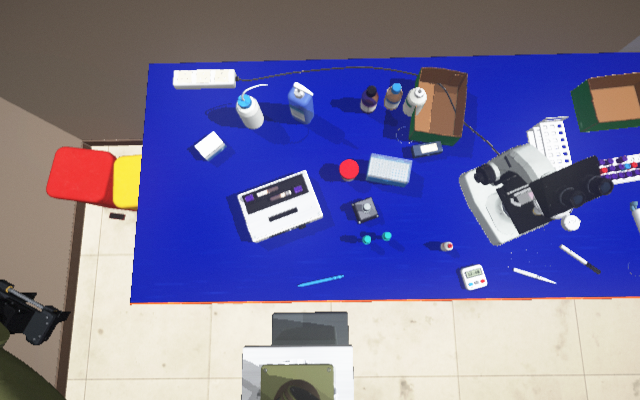

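View pics/side1.png

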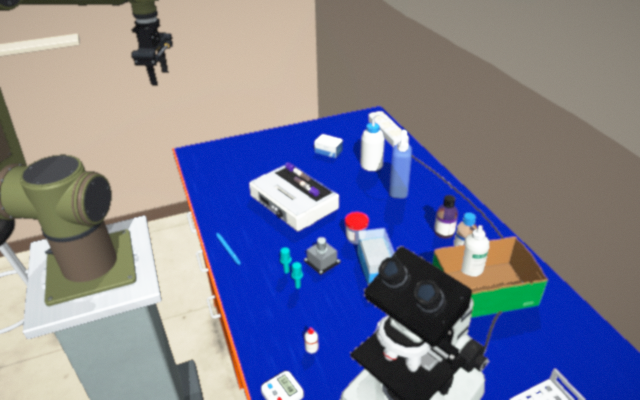

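Top view: the candidates are the grey pin in its grey stand at (366,208) and two turquoise look-alikes at (367,240) and (387,237). The grey steel one in the stand fits the description. The mixer is at (280,206), with its dark slot at (283,214). The red-capped cup is at (349,170) and the tip box at (389,169).

Run:
```python
from h import *
T=dict(np.load('top.npz'));S=dict(np.load('side.npz'))
a=cv2.resize(T['color'][160:260,225:425],None,fx=4,fy=4,interpolation=cv2.INTER_CUBIC)
cv2.imwrite('pics/crop1.png',a[...,::-1])
def med(P,m): return np.round(np.median(P[m],0),4)
for n,c in(('top',T),('side',S)):
    P=world(c);z=P[...,2]; x,y=P[...,0],P[...,1]
    print(n,'table z',np.median(z[(x>.4)&(x<.5)&(abs(y)<.3)]))
    v,u=np.mgrid[:400,:640]
    # mixer cover
    box=(u>230)&(u<330)&(v>160)&(v<250) if n=='top' else (u>240)&(u<345)&(v>155)&(v<235)
    m=box&(abs(z-.056)<.006)
    print('cover',m.sum(), cv2.minAreaRect(P[m][:,:2].astype(np.float32)))
    lo=box&(z>.025)&(z<.049)&(c['color'].max(-1)<70)
    print('slotdark',lo.sum(),med(P,lo) if lo.any() else '', cv2.minAreaRect(P[lo][:,:2].astype(np.float32)) if lo.any() else '')
    b2=(abs(u-366)<16)&(abs(v-208)<16) if n=='top' else (abs(u-321)<20)&(abs(v-255)<24)
    h=b2&(z>.062); print('head',h.sum(),med(P,h),P[h].min(0),P[h].max(0))
    s=b2&(abs(z-.04)<.006); print('stand',s.sum(),cv2.minAreaRect(P[s][:,:2].astype(np.float32)))
    for nm,t in(('all>0.02',.02),):
        l,k,st,ce=cv2.connectedComponentsWithStats(((z>t)&(z<.2)&(x>.2)&(x<.9)&(y>-.6)&(y<.6)).astype(np.uint8))
        for i in range(1,l):
            if st[i,4]>15:
                q=P[k==i];print(np.round(ce[i]),st[i,4],q.min(0).round(3),q.max(0).round(3))
```

```text
top table z 0.0012276232088762606
cover 2981 ((0.5566980242729187, 0.047357723116874695), (0.15148326754570007, 0.21946892142295837), 19.651819229125977)
slotdark 27 [0.5361 0.0192 0.0398] ((0.5253133177757263, 0.025167308747768402), (0.08866898715496063, 0.0481903962790966), 75.4940185546875)
head 48 [ 0.544  -0.2057  0.0743] [ 0.36478698 -0.2172675   0.06372949] [ 0.55495396 -0.09743509  1.15266449]
stand 254 ((0.5451349020004272, -0.20773297548294067), (0.05235617607831955, 0.05232114717364311), 18.62575912475586)
[249. 109.] 691 [0.814 0.071 0.021] [0.887 0.172 0.192]
[301. 103.] 714 [ 0.824 -0.06   0.02 ] [0.886 0.015 0.2  ]
[369.  98.] 358 [ 0.859 -0.254  0.02 ] [ 0.899 -0.203  0.121]
[393.  96.] 308 [ 0.869 -0.328  0.021] [ 0.9   -0.279  0.117]
[431. 123.] 1601 [ 0.706 -0.518  0.02 ] [ 0.899 -0.339  0.14 ]
[210. 145.] 455 [0.712 0.226 0.02 ] [0.795 0.311 0.051]
[494. 195.] 3391 [ 0.433 -0.6    0.02 ] [ 0.673 -0.501  0.2  ]
[389. 169.] 1109 [ 0.615 -0.345  0.02 ] [ 0.706 -0.213  0.082]
[349. 169.] 336 [ 0.632 -0.187  0.021] [ 0.689 -0.13   0.072]
[280. 206.] 3821 [ 0.451 -0.078
[... 954 characters left out ...]
.796 0.312 0.048]
[293. 194.] 3204 [ 0.448 -0.082  0.02 ] [0.66  0.164 0.079]
[446. 215.] 627 [ 0.855 -0.258  0.02 ] [ 0.9   -0.207  0.12 ]
[368. 242.] 1639 [ 0.613 -0.338  0.02 ] [ 0.704 -0.129  0.078]
[464. 248.] 1873 [ 0.753 -0.419  0.02 ] [ 0.9   -0.285  0.136]
[321. 252.] 502 [ 0.51  -0.241  0.02 ] [ 0.577 -0.182  0.076]
[285. 257.] 156 [ 0.438 -0.219  0.021] [ 0.461 -0.197  0.075]
[297. 272.] 164 [ 0.447 -0.28   0.02 ] [ 0.472 -0.254  0.074]
[498. 296.] 1029 [ 0.775 -0.521  0.02 ] [ 0.9   -0.496  0.09 ]
[311. 338.] 196 [ 0.415 -0.457  0.02 ] [ 0.441 -0.434  0.067]
[367. 345.] 339 [ 0.449 -0.6    0.154] [ 0.511 -0.565  0.168]
[359. 384.] 464 [ 0.432 -0.6    0.023] [ 0.505 -0.558  0.059]
```

View pics/crop1.png

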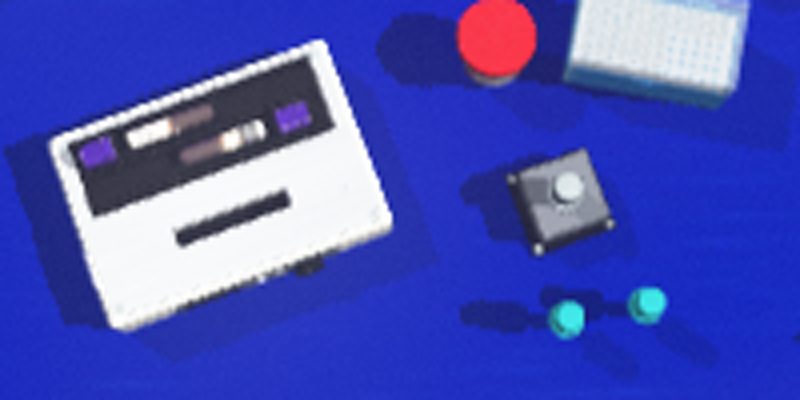

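The crop confirms it: the steel pin with its grey-white head is in the grey stand at crop (568,187), and both turquoise pieces stand loose. The slot runs from crop (180,237) to (290,198). I'll turn the tool first, so the fingers close along the mixer's y.

Call:
servo_tool(moves=[[0,0,7,0,0,0,0],[0,0,7,0,0,0,0],[0,0,7,0,0,0,0],[0,0,7,0,0,0,0],[0,0,7,0,0,0,0]])

```text
clock: 0.52
eef_pos: [0.2888, 0.5818, 0.2008]
tcp_rot: [-0.0, 0.513, 0.858, -0.001]
ft_force: [0.4, 0.0, -0.3]
gripper_width: 0.708
gripper_force: 0.0
```

Call:
servo_tool(moves=[[0,0,7,0,0,0,0],[0,0,7,0,0,0,0],[0,0,7,0,0,0,0],[0,0,7,0,0,0,0],[0,0,7,0,0,0,0]])

```text
clock: 0.93
eef_pos: [0.2888, 0.5818, 0.2008]
tcp_rot: [0.0, 0.747, 0.664, -0.001]
ft_force: [0.4, 0.6, -0.8]
gripper_width: 0.502
gripper_force: 0.0
```

Call:
servo_tool(moves=[[0,0,7,0,0,0,0],[0,0,7,0,0,0,0],[0,0,7,0,0,0,0],[0,0,7,0,0,0,0],[0,0,7,0,0,0,0]])

```text
clock: 1.35
eef_pos: [0.2888, 0.5818, 0.2008]
tcp_rot: [0.0, 0.913, 0.409, -0.001]
ft_force: [-0.5, 0.3, 0.2]
gripper_width: 0.503
gripper_force: 0.0
```

Call:
servo_tool(moves=[[0,0,7,0,0,0,0],[0,0,7,0,0,0,0],[0,0,7,0,0,0,0],[0,0,7,0,0,0,0],[0,0,0,0,0,0,0]])

```text
clock: 1.77
eef_pos: [0.2889, 0.5818, 0.2008]
tcp_rot: [0.0, 0.984, 0.178, -0.0]
ft_force: [-0.7, 0.3, -0.9]
gripper_width: 0.499
gripper_force: 0.0
```

```bash
cat >> h.py <<'E'
def rel(target,yaw=-70.5):
    """remaining turn (deg) and shift (m) in tool axes; yaw = world angle of tool y"""
    o=manip.get_obs(); Rt=R.from_quat(o['tcp_rot'],scalar_first=True)
    a=np.radians(yaw); y=np.array([np.cos(a),np.sin(a),0]); z=np.array([0,0,-1.]); x=np.cross(y,z)
    D=R.from_matrix(np.c_[x,y,z]); 
    print('pos',o['eef_pos'].round(4),'turn',(Rt.inv()*D).as_rotvec(degrees=True).round(2),'shift(tool)',Rt.inv().apply(np.array(target)-o['eef_pos']).round(4),'goal-axes shift',D.inv().apply(np.array(target)-o['eef_pos']).round(4))
    print('t',round(o['clock'],2),'F',o['ft_force'].round(2),'w',round(o['gripper_width'],3),'gf',round(o['gripper_force'],2),'q',o['joints'].round(2))
E
python3 - <<'E'
from h import *
rel([.5443,-.2085,.2])
E
```

```text
pos [0.2889 0.5818 0.2008] turn [0.04 0.05 0.98] shift(tool) [-0.0373  0.8297  0.0015] goal-axes shift [-2.300e-02  8.303e-01  8.000e-04]
t 1.77 F [-0.67  0.31 -0.95] w 0.499 gf 0.0 q [ 1.03  0.12  1.65 -0.    1.37  2.24]
```

Call:
servo_tool(moves=[[0,0,1,0,0,0,0],[0,0,0,-0.0011,0.04,0,0],[0,0,0,-0.0011,0.04,0,0],[0,0,0,-0.0011,0.04,0,0],[0,0,0,-0.0011,0.04,0,0]])

```text
clock: 2.18
eef_pos: [0.3386, 0.4284, 0.2012]
tcp_rot: [0.0, 0.985, 0.172, -0.0]
ft_force: [0.8, -0.9, 0.6]
gripper_width: 0.503
gripper_force: 0.0
```

Call:
servo_tool(moves=[[0,0,0,-0.0011,0.04,0,0],[0,0,0,-0.0011,0.04,0,0],[0,0,0,-0.0011,0.04,0,0],[0,0,0,-0.0011,0.04,0,0],[0,0,0,-0.0011,0.04,0,0]])

```text
clock: 2.6
eef_pos: [0.4005, 0.2379, 0.2016]
tcp_rot: [-0.0, 0.985, 0.172, 0.0]
ft_force: [0.8, -0.4, 0.5]
gripper_width: 0.502
gripper_force: 0.0
```

Call:
servo_tool(moves=[[0,0,0,-0.0011,0.04,0,0],[0,0,0,-0.0011,0.04,0,0],[0,0,0,-0.0011,0.04,0,0],[0,0,0,-0.0011,0.04,0,0],[0,0,0,-0.0011,0.04,0,0]])

```text
clock: 3.02
eef_pos: [0.4625, 0.0475, 0.2018]
tcp_rot: [0.0, 0.985, 0.171, 0.0]
ft_force: [0.6, 1.2, 0.6]
gripper_width: 0.503
gripper_force: 0.0
```

Call:
servo_tool(moves=[[0,0,0,-0.0011,0.04,0,0],[0,0,0,-0.0011,0.04,0,0],[0,0,0,-0.0011,0.04,0,0],[0,0,0,-0.0011,0.04,0,0],[0,0,0,-0.0011,0.04,0,0]])

```text
clock: 3.43
eef_pos: [0.5244, -0.1429, 0.2015]
tcp_rot: [-0.0, 0.985, 0.171, 0.0]
ft_force: [1.2, -0.2, 0.7]
gripper_width: 0.502
gripper_force: 0.0
```

Call:
servo_tool(moves=[[0,0,0,-0.0011,0.03,0,0],[0,0,0,0,0.02,0,0],[0,0,0,0,0.01,0,0],[0,0,0,0,0,0,0]])

```text
clock: 3.77
eef_pos: [0.5435, -0.1992, 0.2012]
tcp_rot: [-0.0, 0.985, 0.17, -0.0]
ft_force: [-1.6, -0.6, 0.2]
gripper_width: 0.501
gripper_force: 0.0
```

Run:
```python
from h import *
rel([.5443,-.2085,.073])
```

```text
pos [ 0.5435 -0.1992  0.2012] turn [-0.02  0.03  0.05] shift(tool) [-0.0023  0.0091  0.1282] goal-axes shift [-0.0024  0.0091  0.1282]
t 3.77 F [-1.6  -0.64  0.21] w 0.501 gf 0.0 q [-0.44 -0.03  1.81 -0.    1.36  0.79]
```

Call:
servo_tool(moves=[[0,0,0,-0.0012,0.0046,0.03,0],[0,0,0,-0.0012,0.0046,0.03,0],[0,0,0,0,0,0.03,0],[0,0,0,0,0,0.02,0],[0,0,0,0,0,0.01,0]])

```text
clock: 4.18
eef_pos: [0.5418, -0.2045, 0.0778]
tcp_rot: [-0.002, 0.985, 0.171, -0.002]
ft_force: [0.2, -0.5, -0.5]
gripper_width: 0.499
gripper_force: 0.0
```

Call:
servo_tool(moves=[[0,0,0,0,0,0.005,0],[0,0,0,0,0,0.002,0],[0,0,0,0,0,0,0]])

```text
clock: 4.43
eef_pos: [0.5449, -0.2069, 0.0757]
tcp_rot: [0.0, 0.985, 0.171, 0.001]
ft_force: [-0.6, 0.2, -0.2]
gripper_width: 0.499
gripper_force: 0.0
```

Run:
```python
from h import *
rel([.5443,-.2085,.074])
a=[]
for n,(u,v) in(('top',(366,208)),('side',(321,255))):
    c=cap(n); a.append(cv2.resize(c['color'][v-30:v+30,u-40:u+40],None,fx=5,fy=5,interpolation=cv2.INTER_CUBIC)[...,::-1])
cv2.imwrite('pics/g1.png',np.hstack(a))
```

```text
pos [ 0.5449 -0.2069  0.0757] turn [ 0.06 -0.07  0.15] shift(tool) [-0.0011  0.0013  0.0017] goal-axes shift [-0.0011  0.0013  0.0017]
t 4.43 F [-0.64  0.21 -0.24] w 0.499 gf 0.0 q [-0.46  0.09  1.91  0.    1.14  0.77]
```

View pics/g1.png

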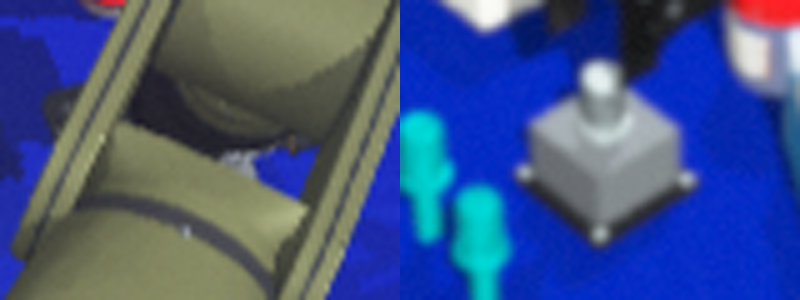

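Run:
```python
from h import *
c=cap('side'); P=world(c); im=c['color'].copy()
M=R.from_quat(c['orientation'],scalar_first=True).as_matrix()
def proj(p): q=M.T@(np.array(p)-c['eye']); k=c['camera_matrix']@(q/q[2]); return k[:2].round(1)
for p in([.5449,-.2069,.0757],[.553,-.23,.0507],[.537,-.184,.0507],[.5443,-.2085,.074]): print(p,proj(p))
for uv in((329,236),(315,228),(321,240),(300,220),(310,220)): print(uv,P[uv[1],uv[0]].round(3))
T=np.load('top.npz');PT=world(T)
cv2.imwrite('pics/g2.png',cv2.resize(im[120:320,220:440],None,fx=3,fy=3,interpolation=cv2.INTER_CUBIC)[...,::-1])
rel([.5443,-.2085,.074])
```

```text
[0.5449, -0.2069, 0.0757] [321.7 238.7]
[0.553, -0.23, 0.0507] [328.4 251.4]
[0.537, -0.184, 0.0507] [315.6 241.3]
[0.5443, -0.2085, 0.074] [321.7 239.7]
(329, 236) [ 0.552 -0.237  0.107]
(315, 228) [ 0.537 -0.183  0.094]
(321, 240) [ 0.224 -1.086  0.909]
(300, 220) [ 0.532 -0.078  0.04 ]
(310, 220) [ 0.525 -0.185  0.124]
pos [ 0.5454 -0.2076  0.0765] turn [ 0.13 -0.13  0.12] shift(tool) [-0.0013  0.0005  0.0025] goal-axes shift [-0.0013  0.0005  0.0025]
t 4.58 F [0.09 0.05 0.4 ] w 0.5 gf 0.0 q [-0.46  0.09  1.91  0.    1.14  0.77]
```

View pics/g2.png

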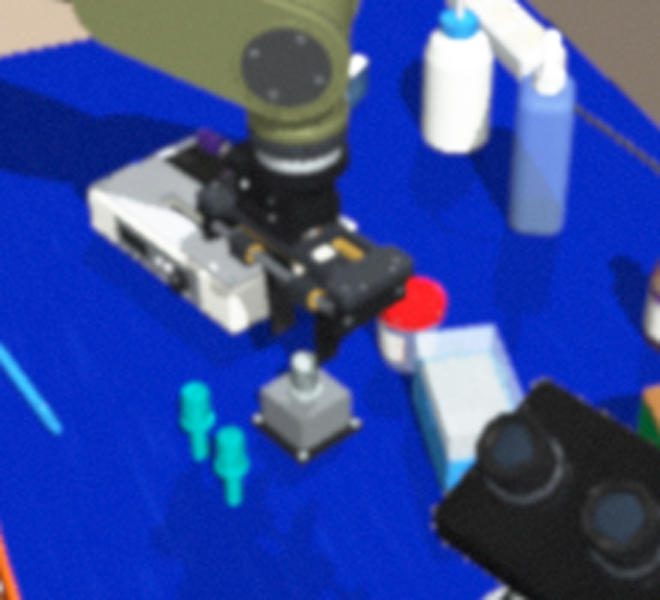

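The side view shows the fingers ending at about crop (325,355), which looks higher than the pose says. Closing gently will settle it: the 20 mm head would stop the opening at about 0.21.

Call:
servo_tool(moves=[[0,0,0,-0.001,0.0005,0.002,0],[0,0,0,0,0,0,0.6],[0,0,0,0,0,0,0.7],[0,0,0,0,0,0,0.8],[0,0,0,0,0,0,0.9]], squeeze=10)

```text
clock: 5.0
eef_pos: [0.5434, -0.208, 0.0726]
tcp_rot: [0.0, 0.985, 0.17, 0.0]
ft_force: [-0.3, 0.4, -0.2]
gripper_width: 0.28
gripper_force: 0.0
```

Call:
servo_tool(moves=[[0,0,0,0,0,0,1],[0,0,0,0,0,0,1],[0,0,0,0,0,0,1],[0,0,0,0,0,0,1],[0,0,0,0,0,0,1]])

```text
clock: 5.42
eef_pos: [0.5434, -0.2079, 0.0725]
tcp_rot: [-0.0, 0.985, 0.17, -0.0]
ft_force: [-0.0, 0.4, 0.3]
gripper_width: 0.008
gripper_force: 0.0
```

Run:
```python
from h import *
rel([.5443,-.2085,.074])
```

```text
pos [ 0.5434 -0.2079  0.0725] turn [-0.   0.   0.1] shift(tool) [ 0.0007  0.0008 -0.0015] goal-axes shift [ 0.0007  0.0008 -0.0015]
t 5.42 F [-0.04  0.36  0.26] w 0.008 gf 0.0 q [-0.46  0.09  1.91 -0.    1.14  0.77]
```

Run:
```python
from h import *
c=cap('side'); P=world(c)
b=P[200:262,295:345]; ok=(c['z_map'][200:262,295:345]>0)&(c['color'][200:262,295:345].max(-1)<90)&(b[...,2]>.045)&(abs(b[...,0]-.545)<.1)&(abs(b[...,1]+.207)<.12)
q=b[ok]; 
for lo in np.arange(.05,.2,.01):
    s=q[(q[:,2]>=lo)&(q[:,2]<lo+.01)]
    if len(s): print(lo.round(2),len(s),s.mean(0).round(3),s.min(0).round(3),s.max(0).round(3))
cv2.imwrite('pics/g3.png',cv2.resize(c['color'][190:270,280:380],None,fx=7,fy=7,interpolation=cv2.INTER_CUBIC)[...,::-1])
```

```text
0.08 10 [ 0.541 -0.209  0.087] [ 0.531 -0.213  0.083] [ 0.551 -0.204  0.09 ]
0.09 24 [ 0.539 -0.211  0.095] [ 0.53  -0.218  0.091] [ 0.554 -0.205  0.1  ]
0.1 33 [ 0.54  -0.212  0.105] [ 0.529 -0.218  0.1  ] [ 0.556 -0.202  0.109]
0.11 37 [ 0.539 -0.214  0.115] [ 0.529 -0.219  0.11 ] [ 0.555 -0.203  0.12 ]
0.12 32 [ 0.538 -0.213  0.125] [ 0.528 -0.223  0.12 ] [ 0.554 -0.201  0.13 ]
0.13 30 [ 0.536 -0.217  0.135] [ 0.529 -0.224  0.13 ] [ 0.548 -0.206  0.139]
0.14 16 [ 0.538 -0.219  0.144] [ 0.532 -0.224  0.14 ] [ 0.554 -0.214  0.149]
0.15 4 [ 0.544 -0.227  0.157] [ 0.534 -0.23   0.152] [ 0.55  -0.222  0.16 ]
0.16 35 [ 0.548 -0.266  0.167] [ 0.516 -0.295  0.16 ] [ 0.57  -0.222  0.17 ]
0.17 109 [ 0.539 -0.256  0.175] [ 0.504 -0.296  0.17 ] [ 0.572 -0.198  0.18 ]
0.18 174 [ 0.528 -0.231  0.186] [ 0.503 -0.302  0.18 ] [ 0.581 -0.195  0.19 ]
0.19 109 [ 0.544 -0.265  0.196] [ 0.514 -0.303  0.19 ] [ 0.576 -0.203  0.2  ]
0.2 317 [ 0.547 -0.262  0.205] [ 0.514 -0.303  0.2  ] [ 0.58  -0.203  0.21 ]
```

View pics/g3.png

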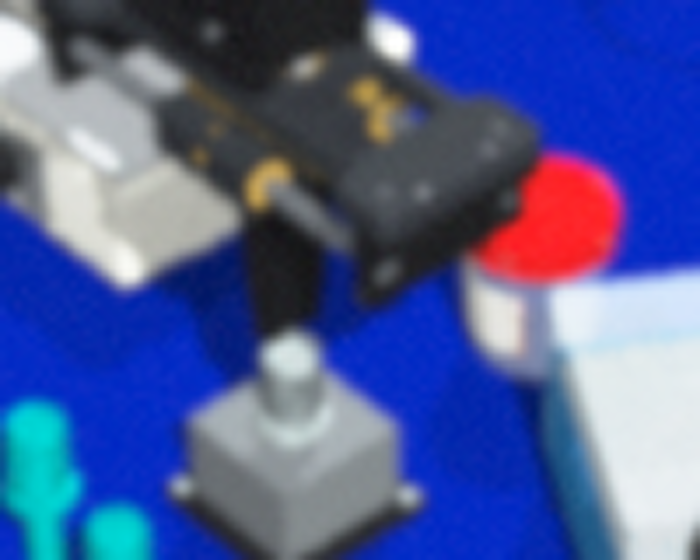

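```bash
python3 - <<'E'
from h import *
o=manip.get_obs(); print(o['eef_pos'],o['clock'])
E
mkdir -p pics
python3 - <<'E'
import sys; sys.path.insert(0,'.')
from h import *
import os
for n in('top',):
    c=cap(n);P=world(c)
    m=(abs(P[...,0]-.545)<.13)&(abs(P[...,1]+.207)<.13)&(P[...,2]>.08)&(P[...,2]<.5)
    print(n,m.sum())
    for lo in np.arange(.08,.42,.02):
        s=P[m&(P[...,2]>=lo)&(P[...,2]<lo+.02)]
        if len(s): print(lo.round(2),len(s),s.mean(0).round(3))
E
```

```text
[ 0.54339109 -0.20796024  0.07252487] 5.4667
top 4825
0.08 1 [ 0.663 -0.302  0.08 ]
0.16 6 [ 0.515 -0.227  0.177]
0.18 44 [ 0.519 -0.226  0.187]
0.2 65 [ 0.54  -0.151  0.207]
0.22 6 [ 0.531 -0.159  0.229]
0.24 19 [ 0.532 -0.168  0.251]
0.26 158 [ 0.523 -0.181  0.268]
0.28 21 [ 0.516 -0.192  0.296]
0.3 50 [ 0.515 -0.193  0.31 ]
0.32 29 [ 0.513 -0.191  0.338]
0.34 33 [ 0.52  -0.191  0.344]
0.36 57 [ 0.513 -0.193  0.374]
0.38 278 [ 0.522 -0.2    0.393]
0.4 1415 [ 0.542 -0.207  0.412]
```

Both measures agree: the fingers shut empty and end at z ≈ 0.08, about 33 mm above what the pose reading implies, with x and y in line. I'll open, go down with force checks, and trust the cameras and contact for height.

Call:
servo_tool(moves=[[0,0,0,0,0,0,0],[0,0,0,0,0,0,0],[0,0,0,0,0,0,0],[0,0,0,0,0,0,0],[0,0,0,0,0,0,0]])

```text
clock: 5.93
eef_pos: [0.5434, -0.208, 0.0726]
tcp_rot: [-0.0, 0.985, 0.17, -0.0]
ft_force: [-0.7, 0.9, 0.0]
gripper_width: 0.3
gripper_force: 0.0
```

Call:
servo_tool(moves=[[0,0,0,0,0,0.006,0],[0,0,0,0,0,0.006,0],[0,0,0,0,0,0.005,0],[0,0,0,0,0,0.003,0],[0,0,0,0,0,0,0]])

```text
clock: 6.35
eef_pos: [0.5425, -0.2075, 0.051]
tcp_rot: [-0.001, 0.985, 0.17, -0.001]
ft_force: [-0.4, -0.5, 0.1]
gripper_width: 0.497
gripper_force: 0.0
```

Run:
```python
from h import *
rel([.5443,-.2085,.04])
c=cap('side'); P=world(c)
sl=np.s_[200:265,295:350]; b=P[sl]; ok=(c['z_map'][sl]>0)&(c['color'][sl].max(-1)<60)&(b[...,2]>.03)&(b[...,2]<.13)&(abs(b[...,0]-.545)<.06)&(abs(b[...,1]+.207)<.07)
q=b[ok]
for s in(q[q[:,1]>-.207],q[q[:,1]<-.207]):
    for lo in np.arange(.03,.13,.01):
        t=s[(s[:,2]>=lo)&(s[:,2]<lo+.01)]
        if len(t): print(lo.round(2),len(t),t.mean(0).round(3),t.min(0).round(3),t.max(0).round(3))
```

```text
pos [ 0.5425 -0.2075  0.051 ] turn [-0.1  0.1  0.1] shift(tool) [0.0014 0.0015 0.011 ] goal-axes shift [0.0014 0.0015 0.011 ]
t 6.35 F [-0.42 -0.49  0.11] w 0.497 gf 0.0 q [-0.46  0.12  1.93  0.    1.1   0.77]
0.06 2 [ 0.536 -0.18   0.067] [ 0.535 -0.18   0.066] [ 0.537 -0.18   0.068]
0.07 22 [ 0.531 -0.184  0.075] [ 0.522 -0.188  0.071] [ 0.54  -0.18   0.079]
0.08 23 [ 0.53  -0.184  0.085] [ 0.521 -0.188  0.08 ] [ 0.54  -0.179  0.09 ]
0.09 22 [ 0.529 -0.185  0.095] [ 0.521 -0.189  0.091] [ 0.538 -0.181  0.099]
0.1 22 [ 0.528 -0.185  0.105] [ 0.521 -0.188  0.1  ] [ 0.538 -0.18   0.11 ]
0.11 10 [ 0.525 -0.186  0.115] [ 0.522 -0.187  0.11 ] [ 0.529 -0.184  0.12 ]
0.12 6 [ 0.53  -0.183  0.125] [ 0.521 -0.188  0.121] [ 0.54  -0.179  0.128]
0.06 1 [ 0.555 -0.23   0.068] [ 0.555 -0.23   0.068] [ 0.555 -0.23   0.068]
0.07 13 [ 0.549 -0.235  0.075] [ 0.541 -0.24   0.071] [ 0.557 -0.231  0.08 ]
0.08 20 [ 0.548 -0.237  0.085] [ 0.539 -0.241  0.081] [ 0.558 -0.234  0.089]
0.09 16 [ 0.547 -0.239  0.095] [ 0.54  -0.244  0.09 ] [ 0.556 -0.235  0.099]
0.1 12 [ 0.545 -0.24   0.104] [ 0.541 -0.242  0.101] [ 0.553 -0.236  0.109]
0.11 19 [ 0.545 -0.241  0.115] [ 0.538 -0.244  0.11 ] [ 0.552 -0.237  0.12 ]
0.12 4 [ 0.543 -0.243  0.123] [ 0.541 -0.248  0.121] [ 0.545 -0.239  0.129]
```

Call:
servo_tool(moves=[[0,0,0,0,0,0.005,0],[0,0,0,0,0,0.005,0],[0,0,0,0,0,0.003,0],[0,0,0,0,0,0.002,0],[0,0,0,0,0,0,0]])

```text
clock: 6.82
eef_pos: [0.5429, -0.2077, 0.0367]
tcp_rot: [-0.0, 0.985, 0.17, -0.001]
ft_force: [0.4, 0.3, -0.1]
gripper_width: 0.503
gripper_force: 0.0
```

```bash
cat >> h.py <<'E'
def fingers(x0,y0,zlo=.03):
    c=cap('side');P=world(c);z=P[...,2]
    ok=(c['z_map']>0)&(c['color'].max(-1)<60)&(z>zlo)&(z<zlo+.09)&(abs(P[...,0]-x0)<.05)&(abs(P[...,1]-y0)<.06)
    for s in(P[ok&(P[...,1]>y0)],P[ok&(P[...,1]<=y0)]):
        if len(s): print('tip z',np.sort(s[:,2])[:4].round(3),'mean',s.mean(0).round(4),len(s))
    return c,P
E
python3 - <<'E'
from h import *
rel([.5443,-.2085,.04])
c,P=fingers(.545,-.208,.043)
cv2.imwrite('pics/g4.png',cv2.resize(c['color'][190:280,270:380],None,fx=6,fy=6,interpolation=cv2.INTER_CUBIC)[...,::-1])
E
```

```text
pos [ 0.5429 -0.2077  0.0367] turn [-0.05  0.05  0.1 ] shift(tool) [ 0.001   0.0012 -0.0033] goal-axes shift [ 0.001   0.0012 -0.0033]
t 6.82 F [ 0.38  0.3  -0.1 ] w 0.503 gf 0.0 q [-0.46  0.13  1.93 -0.    1.08  0.77]
tip z [0.054 0.054 0.054 0.054] mean [ 0.5297 -0.1843  0.0856] 122
tip z [0.053 0.055 0.055 0.056] mean [ 0.5468 -0.2385  0.0812] 79
```

View pics/g4.png

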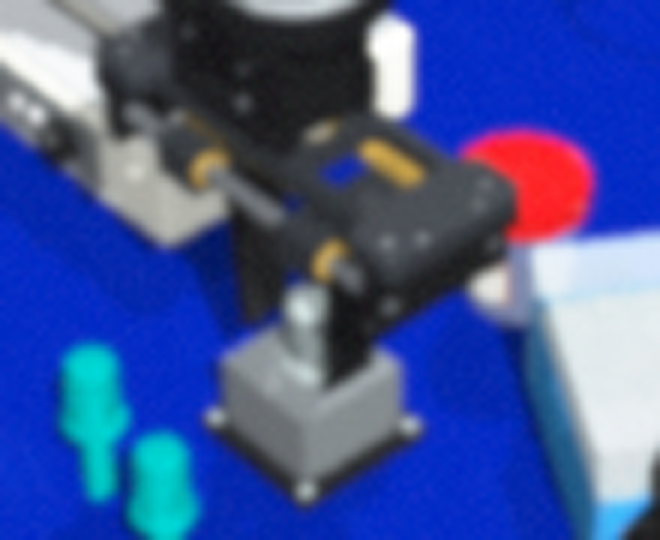

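The fingers now straddle the head: head at crop (305,320), near finger in front of it, tips about 0.052. Next I'll close.

Call:
servo_tool(moves=[[0,0,0,0.0005,0,0.002,0.3],[0,0,0,0,0,0,0.5],[0,0,0,0,0,0,0.6],[0,0,0,0,0,0,0.7],[0,0,0,0,0,0,0.8]], squeeze=20)

```text
clock: 7.28
eef_pos: [0.5441, -0.2079, 0.0358]
tcp_rot: [0.0, 0.985, 0.17, 0.0]
ft_force: [0.7, -0.6, -0.9]
gripper_width: 0.206
gripper_force: 13.7
```

Call:
servo_tool(moves=[[0,0,0,0,0,0,1],[0,0,0,0,0,0,1],[0,0,0,0,0,0,1],[0,0,0,0,0,0,1],[0,0,0,0,0,0,1]])

```text
clock: 7.7
eef_pos: [0.544, -0.2079, 0.0357]
tcp_rot: [0.0, 0.985, 0.17, 0.0]
ft_force: [0.1, -1.0, 0.6]
gripper_width: 0.207
gripper_force: 20.0
```

Run:
```python
from h import *
rel([.5443,-.2085,.04])
```

```text
pos [ 0.544  -0.2079  0.0357] turn [ 0.02 -0.01  0.1 ] shift(tool) [ 0.0001  0.0006 -0.0043] goal-axes shift [ 0.0001  0.0006 -0.0043]
t 7.7 F [ 0.06 -0.98  0.63] w 0.207 gf 20.0 q [-0.46  0.14  1.93 -0.    1.07  0.77]
```

Gripped at 0.207, which is 20 mm. Lift straight up and carry to the right (−y) end of the slot.

Call:
servo_tool(moves=[[0,0,0,0,0,-0.005,1],[0,0,0,0,0,-0.015,1],[0,0,0,0,0,-0.025,1],[0,0,0,0,0,-0.03,1],[0,0,0,0,0,-0.025,1]])

```text
clock: 8.12
eef_pos: [0.5436, -0.2076, 0.1369]
tcp_rot: [-0.0, 0.985, 0.17, -0.0]
ft_force: [0.9, 0.1, -1.4]
gripper_width: 0.203
gripper_force: 20.0
```

Call:
servo_tool(moves=[[0,0,0,0,0,-0.01,1],[0,0,0,0,0,0,1]])

```text
clock: 8.28
eef_pos: [0.5457, -0.2086, 0.1491]
tcp_rot: [0.002, 0.985, 0.17, 0.002]
ft_force: [0.2, 0.8, -1.5]
gripper_width: 0.203
gripper_force: 20.0
```

Run:
```python
from h import *
rel([.5397,.0031,.14])
```

```text
pos [ 0.5457 -0.2086  0.1491] turn [ 0.24 -0.24  0.1 ] shift(tool) [ 0.0654 -0.2015  0.0085] goal-axes shift [ 0.065  -0.2015  0.0091]
t 8.28 F [ 0.24  0.79 -1.55] w 0.203 gf 19.99 q [-0.46  0.01  1.86  0.    1.27  0.77]
```

Call:
servo_tool(moves=[[0,0,0,0.006,-0.02,0,1],[0,0,0,0.012,-0.036,0,1],[0,0,0,0.012,-0.036,0,1],[0,0,0,0.012,-0.036,0,1],[0,0,0,0.012,-0.036,0,1]])

```text
clock: 8.7
eef_pos: [0.5379, -0.0335, 0.1428]
tcp_rot: [-0.001, 0.985, 0.17, -0.002]
ft_force: [1.2, -0.9, -0.7]
gripper_width: 0.201
gripper_force: 20.0
```

Call:
servo_tool(moves=[[0,0,0,0.008,-0.025,0,1],[0,0,0,0.003,-0.0125,0,1],[0,0,0,0,0,0,1],[0,0,0,0,0,0,1]])

```text
clock: 9.03
eef_pos: [0.5366, 0.0039, 0.1439]
tcp_rot: [0.0, 0.985, 0.171, -0.001]
ft_force: [-0.4, -1.0, -1.8]
gripper_width: 0.204
gripper_force: 20.0
```

Run:
```python
from h import *
rel([.5397,.0031,.1])
```

```text
pos [0.5366 0.0039 0.1439] turn [-0.02  0.15  0.17] shift(tool) [0.0027 0.0018 0.0439] goal-axes shift [0.0026 0.0018 0.0439]
t 9.03 F [-0.41 -1.02 -1.8 ] w 0.204 gf 19.99 q [-0.09 -0.08  1.96 -0.    1.27  1.14]
```

Call:
servo_tool(moves=[[0,0,0,0.0013,0.0009,0.01,1],[0,0,0,0.0013,0.0009,0.015,1],[0,0,0,0,0,0.012,1],[0,0,0,0,0,0.005,1],[0,0,0,0,0,0,1]])

```text
clock: 9.45
eef_pos: [0.5389, 0.0022, 0.1008]
tcp_rot: [-0.001, 0.986, 0.169, -0.002]
ft_force: [0.3, -0.7, -0.7]
gripper_width: 0.205
gripper_force: 20.0
```

Run:
```python
from h import *
rel([.5397,.0031,.09])
c,P=fingers(.54,.003,.095)
M=R.from_quat(c['orientation'],scalar_first=True).as_matrix()
def proj(p): q=M.T@(np.array(p)-c['eye']); k=c['camera_matrix']@(q/q[2]); return k[:2].round(1)
print(proj([.537,.001,.067]),proj([.5367,.001,.04]))
cv2.imwrite('pics/g5.png',cv2.resize(c['color'][155:235,240:345],None,fx=7,fy=7,interpolation=cv2.INTER_CUBIC)[...,::-1])
```

```text
pos [0.5389 0.0022 0.1008] turn [-0.11  0.25  0.01] shift(tool) [ 0.0011 -0.0005  0.0108] goal-axes shift [ 0.0011 -0.0006  0.0108]
t 9.45 F [ 0.3  -0.68 -0.7 ] w 0.205 gf 19.99 q [-0.1  -0.03  1.99 -0.    1.19  1.13]
tip z [0.12  0.123 0.123 0.124] mean [0.5268 0.0116 0.1469] 60
tip z [0.113 0.116 0.117 0.117] mean [ 0.5404 -0.0146  0.147 ] 119
[291.6 194.9] [292.1 202.8]
```

View pics/g5.png

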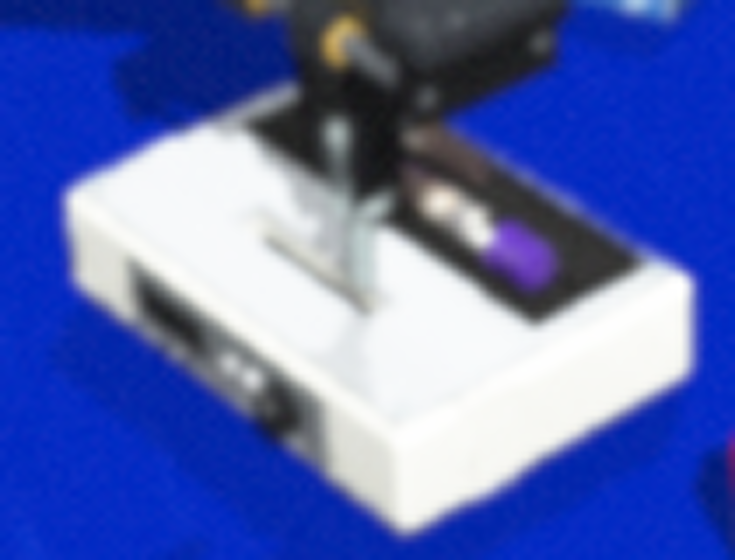

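The pin hangs upright over the −y end of the slot, with its tip at crop (360,280) and the slot end at (375,305). I'll lower it in small steps.

Call:
servo_tool(moves=[[0,0,0,0.001,-0.0005,0.003,1],[0,0,0,0,0,0.002,1],[0,0,0,0,0,0.002,1],[0,0,0,0,0,0.001,1],[0,0,0,0,0,0.001,1]])

```text
clock: 9.92
eef_pos: [0.5415, 0.0038, 0.0947]
tcp_rot: [0.0, 0.985, 0.17, 0.0]
ft_force: [0.3, 0.7, -1.1]
gripper_width: 0.21
gripper_force: 20.0
```

Call:
servo_tool(moves=[[0,0,0,0,0,0.001,1],[0,0,0,0,0,0,1]])

```text
clock: 10.08
eef_pos: [0.5413, 0.0039, 0.0935]
tcp_rot: [0.0, 0.985, 0.17, -0.0]
ft_force: [-0.2, -0.3, -1.0]
gripper_width: 0.208
gripper_force: 20.0
```

Call:
servo_tool(moves=[[0,0,0,0,0,0.001,1],[0,0,0,0,0,0,1]])

```text
clock: 10.25
eef_pos: [0.5413, 0.0038, 0.0925]
tcp_rot: [-0.0, 0.985, 0.17, -0.0]
ft_force: [0.3, 0.6, -1.2]
gripper_width: 0.208
gripper_force: 20.0
```

Call:
servo_tool(moves=[[0,0,0,-0.0015,0,0.001,1],[0,0,0,0,0,0.001,1],[0,0,0,0,0,0,1]])

```text
clock: 10.5
eef_pos: [0.5397, 0.0033, 0.0902]
tcp_rot: [-0.0, 0.985, 0.17, -0.0]
ft_force: [-0.7, -0.3, -0.6]
gripper_width: 0.206
gripper_force: 20.0
```

Call:
servo_tool(moves=[[0,0,0,0,0,0.001,1],[0,0,0,0,0,0,1]])

```text
clock: 10.67
eef_pos: [0.5398, 0.0033, 0.0893]
tcp_rot: [-0.0, 0.985, 0.17, -0.0]
ft_force: [0.5, -0.6, -1.5]
gripper_width: 0.208
gripper_force: 20.0
```

Call:
servo_tool(moves=[[0,0,0,0,0,0.001,1],[0,0,0,0,0,0,1]])

```text
clock: 10.83
eef_pos: [0.5399, 0.0033, 0.0884]
tcp_rot: [-0.0, 0.985, 0.17, -0.0]
ft_force: [-0.3, 0.1, -0.9]
gripper_width: 0.203
gripper_force: 20.0
```

No contact at cover level, so I'll keep going down.

Call:
servo_tool(moves=[[0,0,0,0,0,0.001,1],[0,0,0,0,0,0,1]])

```text
clock: 11.0
eef_pos: [0.5399, 0.0033, 0.0874]
tcp_rot: [-0.0, 0.985, 0.17, -0.0]
ft_force: [0.4, 0.3, -0.9]
gripper_width: 0.205
gripper_force: 20.0
```

Call:
servo_tool(moves=[[0,0,0,0,0,0.001,1],[0,0,0,0,0,0,1]])

```text
clock: 11.17
eef_pos: [0.5398, 0.0033, 0.0863]
tcp_rot: [-0.0, 0.985, 0.17, -0.0]
ft_force: [1.3, -0.6, -1.9]
gripper_width: 0.209
gripper_force: 20.0
```

Call:
servo_tool(moves=[[0,0,0,0,0,0.001,1],[0,0,0,0,0,0,1]])

```text
clock: 11.33
eef_pos: [0.5398, 0.0033, 0.0853]
tcp_rot: [-0.0, 0.985, 0.17, -0.0]
ft_force: [0.7, -0.1, -1.1]
gripper_width: 0.206
gripper_force: 20.0
```

Call:
servo_tool(moves=[[0,0,0,0,0,0.001,1],[0,0,0,0,0,0.001,1],[0,0,0,0,0,0.001,1],[0,0,0,0,0,0,1]])

```text
clock: 11.67
eef_pos: [0.5397, 0.0033, 0.0822]
tcp_rot: [-0.0, 0.985, 0.17, -0.0]
ft_force: [0.8, -0.1, -1.0]
gripper_width: 0.208
gripper_force: 20.0
```

Call:
servo_tool(moves=[[0,0,0,0,0,0.001,1],[0,0,0,0,0,0.001,1],[0,0,0,0,0,0.001,1],[0,0,0,0,0,0,1]])

```text
clock: 12.0
eef_pos: [0.5397, 0.0033, 0.0793]
tcp_rot: [-0.0, 0.985, 0.17, -0.0]
ft_force: [0.2, -0.2, -1.2]
gripper_width: 0.206
gripper_force: 20.0
```

Call:
servo_tool(moves=[[0,0,0,0,0,0.001,1],[0,0,0,0,0,0.001,1],[0,0,0,0,0,0,1]])

```text
clock: 12.25
eef_pos: [0.5398, 0.0033, 0.0773]
tcp_rot: [-0.0, 0.985, 0.17, -0.0]
ft_force: [0.3, 0.8, -0.9]
gripper_width: 0.206
gripper_force: 20.0
```

Call:
servo_tool(moves=[[0,0,0,0,0,0.001,1],[0,0,0,0,0,0,1]])

```text
clock: 12.42
eef_pos: [0.5398, 0.0033, 0.0764]
tcp_rot: [-0.0, 0.985, 0.17, -0.0]
ft_force: [-0.1, -0.0, -1.2]
gripper_width: 0.206
gripper_force: 20.0
```

Call:
servo_tool(moves=[[0,0,0,0,0,0.001,1],[0,0,0,0,0,0,1]])

```text
clock: 12.58
eef_pos: [0.5398, 0.0033, 0.0754]
tcp_rot: [-0.0, 0.985, 0.17, -0.0]
ft_force: [-0.3, 0.1, -0.6]
gripper_width: 0.208
gripper_force: 20.0
```

Half-millimetre steps until the floor answers.

Call:
servo_tool(moves=[[0,0,0,0,0,0.0005,1],[0,0,0,0,0,0,1]])

```text
clock: 12.75
eef_pos: [0.5399, 0.0033, 0.075]
tcp_rot: [-0.0, 0.985, 0.17, -0.0]
ft_force: [0.1, -0.3, -1.1]
gripper_width: 0.205
gripper_force: 20.0
```

Call:
servo_tool(moves=[[0,0,0,0,0,0.0005,1],[0,0,0,0,0,0,1]])

```text
clock: 12.92
eef_pos: [0.5399, 0.0033, 0.0745]
tcp_rot: [-0.0, 0.985, 0.17, -0.0]
ft_force: [-0.1, 0.4, -0.6]
gripper_width: 0.203
gripper_force: 20.0
```

Call:
servo_tool(moves=[[0,0,0,0,0,0.0005,1],[0,0,0,0,0,0,1]])

```text
clock: 13.08
eef_pos: [0.5399, 0.0033, 0.074]
tcp_rot: [-0.0, 0.985, 0.17, -0.0]
ft_force: [0.3, -0.4, -1.6]
gripper_width: 0.204
gripper_force: 20.0
```

Call:
servo_tool(moves=[[0,0,0,0,0,0.0005,1],[0,0,0,0,0,0,1]])

```text
clock: 13.25
eef_pos: [0.5401, 0.0033, 0.0738]
tcp_rot: [0.0, 0.985, 0.17, 0.0]
ft_force: [-0.6, 0.1, 0.1]
gripper_width: 0.206
gripper_force: 20.0
```

Call:
servo_tool(moves=[[0,0,0,0,0,0.0005,1],[0,0,0,0,0,0,1]])

```text
clock: 13.42
eef_pos: [0.5403, 0.0033, 0.0737]
tcp_rot: [0.0, 0.985, 0.17, 0.0]
ft_force: [-1.8, -0.0, 3.1]
gripper_width: 0.206
gripper_force: 20.0
```

Contact at 0.0738, exactly the expected floor height, with about 4 N. Before sliding I'll lift off slightly and feel for the slot walls to centre across the slot.

Call:
servo_tool(moves=[[0,0,0,0.001,0,-0.0015,1],[0,0,0,0,0,0,1],[0,0,0,0,0,0,1]])

```text
clock: 13.67
eef_pos: [0.5408, 0.0036, 0.0743]
tcp_rot: [0.0, 0.985, 0.17, -0.0]
ft_force: [0.4, 0.6, -0.4]
gripper_width: 0.201
gripper_force: 20.0
```

Call:
servo_tool(moves=[[0,0,0,0.0007,0,0,1],[0,0,0,0,0,0,1],[0,0,0,0,0,0,1]])

```text
clock: 13.92
eef_pos: [0.5414, 0.0039, 0.0743]
tcp_rot: [-0.0, 0.985, 0.17, -0.0]
ft_force: [-0.1, 0.2, -0.7]
gripper_width: 0.202
gripper_force: 20.0
```

Call:
servo_tool(moves=[[0,0,0,-0.0027,0,0,1],[0,0,0,0,0,0,1],[0,0,0,0,0,0,1]])

```text
clock: 14.17
eef_pos: [0.5388, 0.0029, 0.0745]
tcp_rot: [-0.0, 0.985, 0.17, -0.0]
ft_force: [0.5, -0.2, -0.8]
gripper_width: 0.207
gripper_force: 20.0
```

Call:
servo_tool(moves=[[0,0,0,-0.0007,0,0,1],[0,0,0,0,0,0,1],[0,0,0,0,0,0,1]])

```text
clock: 14.42
eef_pos: [0.5384, 0.0027, 0.0746]
tcp_rot: [0.0, 0.985, 0.17, 0.0]
ft_force: [0.4, -0.1, -1.1]
gripper_width: 0.206
gripper_force: 20.0
```

It moves freely over ±1.6 mm, so (0.540, 0.0033) is centred. Back to centre, press lightly and slide toward +y.

Call:
servo_tool(moves=[[0,0,0,0.0017,0,0.0008,1],[0,0,0,0,0,0.0006,1],[0,0,0,0,0,0,1]])

```text
clock: 14.67
eef_pos: [0.5403, 0.0033, 0.0737]
tcp_rot: [0.0, 0.985, 0.17, 0.0]
ft_force: [-0.6, 0.4, 2.2]
gripper_width: 0.205
gripper_force: 20.0
```

Call:
servo_tool(moves=[[0,0,0,0,-0.001,0,1],[0,0,0,0,-0.001,0,1],[0,0,0,0,-0.001,0,1],[0,0,0,0,-0.001,0,1]])

```text
clock: 15.0
eef_pos: [0.5393, 0.0067, 0.0737]
tcp_rot: [0.001, 0.985, 0.17, 0.001]
ft_force: [-0.5, -2.6, 2.4]
gripper_width: 0.203
gripper_force: 20.0
```

Call:
servo_tool(moves=[[0,0,0,0,-0.001,0,1],[0,0,0,0,-0.001,0,1],[0,0,0,0,0,0,1]])

```text
clock: 15.25
eef_pos: [0.5385, 0.0089, 0.0737]
tcp_rot: [0.0, 0.985, 0.17, 0.001]
ft_force: [-0.1, -2.2, 3.4]
gripper_width: 0.204
gripper_force: 20.0
```

Call:
servo_tool(moves=[[0,0,0,0,-0.001,0,1],[0,0,0,0,-0.001,0,1],[0,0,0,0,0,0,1]])

```text
clock: 15.5
eef_pos: [0.5378, 0.0108, 0.0737]
tcp_rot: [0.0, 0.985, 0.17, 0.001]
ft_force: [0.9, -3.2, 5.3]
gripper_width: 0.207
gripper_force: 20.0
```

Call:
servo_tool(moves=[[0,0,0,0,-0.001,0,1],[0,0,0,0,-0.001,0,1],[0,0,0,0,0,0,1]])

```text
clock: 15.75
eef_pos: [0.537, 0.0126, 0.0736]
tcp_rot: [0.0, 0.985, 0.17, 0.0]
ft_force: [1.6, -3.5, 5.6]
gripper_width: 0.206
gripper_force: 20.0
```

Call:
servo_tool(moves=[[0,0,0,0,-0.001,0,1],[0,0,0,0,-0.001,0,1],[0,0,0,0,0,0,1]])

```text
clock: 16.0
eef_pos: [0.5362, 0.0146, 0.0735]
tcp_rot: [0.0, 0.985, 0.17, 0.0]
ft_force: [1.8, -2.7, 5.3]
gripper_width: 0.204
gripper_force: 20.0
```

Call:
servo_tool(moves=[[0,0,0,0,-0.001,0,1],[0,0,0,0,-0.001,0,1],[0,0,0,0,0,0,1]])

```text
clock: 16.25
eef_pos: [0.5344, 0.0174, 0.0725]
tcp_rot: [-0.001, 0.985, 0.17, -0.001]
ft_force: [-0.9, -0.2, -0.6]
gripper_width: 0.203
gripper_force: 20.0
```

The pin dropped: z fell to 0.0725 and the load vanished, so the tip is over the hole. Feed down gently, with another millimetre toward the centre.

Call:
servo_tool(moves=[[0,0,0,0,-0.001,0.0005,1],[0,0,0,0,0,0,1],[0,0,0,0,0,0,1]])

```text
clock: 16.5
eef_pos: [0.5335, 0.0183, 0.0712]
tcp_rot: [-0.001, 0.985, 0.17, -0.001]
ft_force: [0.5, 1.8, -1.3]
gripper_width: 0.209
gripper_force: 20.0
```

Call:
servo_tool(moves=[[0,0,0,0,-0.001,0.0005,1],[0,0,0,0,0,0,1],[0,0,0,0,0,0,1]])

```text
clock: 16.75
eef_pos: [0.534, 0.0185, 0.0716]
tcp_rot: [-0.0, 0.985, 0.17, -0.001]
ft_force: [0.2, -0.6, -0.8]
gripper_width: 0.207
gripper_force: 20.0
```

Call:
servo_tool(moves=[[0,0,0,0,0,0.001,1],[0,0,0,0,0,0,1],[0,0,0,0,0,0,1]])

```text
clock: 17.0
eef_pos: [0.5345, 0.0183, 0.0711]
tcp_rot: [-0.0, 0.985, 0.17, -0.0]
ft_force: [0.5, 0.5, -1.0]
gripper_width: 0.207
gripper_force: 20.0
```

Call:
servo_tool(moves=[[0,0,0,0,0,0.001,1],[0,0,0,0,0,0,1],[0,0,0,0,0,0,1]])

```text
clock: 17.25
eef_pos: [0.5346, 0.0183, 0.0701]
tcp_rot: [-0.0, 0.985, 0.17, -0.0]
ft_force: [0.2, -0.3, -0.9]
gripper_width: 0.205
gripper_force: 20.0
```

Run:
```python
from h import *
rel([.534,.0185,.0577])
```

```text
pos [0.5346 0.0183 0.0701] turn [-0.    0.01  0.09] shift(tool) [-0.0005 -0.0003  0.0124] goal-axes shift [-0.0005 -0.0003  0.0124]
t 17.25 F [ 0.17 -0.28 -0.92] w 0.205 gf 19.99 q [-0.07 -0.01  2.02 -0.    1.13  1.16]
```

Call:
servo_tool(moves=[[0,0,0,0,0,0.001,1],[0,0,0,0,0,0.0005,1],[0,0,0,0,0,0,1]])

```text
clock: 17.5
eef_pos: [0.5345, 0.0184, 0.0685]
tcp_rot: [-0.0, 0.985, 0.17, -0.0]
ft_force: [0.3, 1.1, -1.3]
gripper_width: 0.203
gripper_force: 20.0
```

Call:
servo_tool(moves=[[0,0,0,0,0,0.001,1],[0,0,0,0,0,0.0005,1],[0,0,0,0,0,0,1]])

```text
clock: 17.75
eef_pos: [0.5345, 0.0184, 0.067]
tcp_rot: [-0.0, 0.985, 0.17, -0.0]
ft_force: [-0.1, 1.0, -0.6]
gripper_width: 0.204
gripper_force: 20.0
```

Call:
servo_tool(moves=[[0,0,0,0,0,0.001,1],[0,0,0,0,0,0.0005,1],[0,0,0,0,0,0,1]])

```text
clock: 18.0
eef_pos: [0.5345, 0.0184, 0.0655]
tcp_rot: [-0.0, 0.985, 0.17, -0.0]
ft_force: [-0.5, -0.4, -1.4]
gripper_width: 0.203
gripper_force: 20.0
```

Call:
servo_tool(moves=[[0,0,0,0,0,0.001,1],[0,0,0,0,0,0.001,1],[0,0,0,0,0,0,1]])

```text
clock: 18.25
eef_pos: [0.5344, 0.0184, 0.0634]
tcp_rot: [-0.0, 0.985, 0.17, -0.0]
ft_force: [-0.3, -0.1, -1.4]
gripper_width: 0.205
gripper_force: 20.0
```

Call:
servo_tool(moves=[[0,0,0,0,0,0.001,1],[0,0,0,0,0,0.001,1],[0,0,0,0,0,0,1]])

```text
clock: 18.5
eef_pos: [0.5344, 0.0184, 0.0614]
tcp_rot: [-0.0, 0.985, 0.17, -0.0]
ft_force: [-0.0, -0.2, -1.1]
gripper_width: 0.203
gripper_force: 20.0
```

Call:
servo_tool(moves=[[0,0,0,0,0,0.001,1],[0,0,0,0,0,0.001,1],[0,0,0,0,0,0,1]])

```text
clock: 18.75
eef_pos: [0.5344, 0.0184, 0.0594]
tcp_rot: [-0.0, 0.985, 0.17, -0.0]
ft_force: [-0.9, -0.4, -1.8]
gripper_width: 0.209
gripper_force: 20.0
```

Call:
servo_tool(moves=[[0,0,0,0,0,0.001,1],[0,0,0,0,0,0,1]])

```text
clock: 18.92
eef_pos: [0.5345, 0.0184, 0.0585]
tcp_rot: [-0.0, 0.985, 0.17, -0.0]
ft_force: [-0.1, -0.5, -0.1]
gripper_width: 0.21
gripper_force: 20.0
```

Call:
servo_tool(moves=[[0,0,0,0,0,0.0005,1],[0,0,0,0,0,0,1]])

```text
clock: 19.08
eef_pos: [0.5345, 0.0184, 0.0581]
tcp_rot: [-0.0, 0.985, 0.17, -0.0]
ft_force: [-0.5, 0.7, -0.5]
gripper_width: 0.208
gripper_force: 20.0
```

Call:
servo_tool(moves=[[0,0,0,0,0,0.0005,1],[0,0,0,0,0,0,1]])

```text
clock: 19.25
eef_pos: [0.5347, 0.0184, 0.0578]
tcp_rot: [0.0, 0.985, 0.17, 0.0]
ft_force: [-0.4, 0.0, -0.6]
gripper_width: 0.203
gripper_force: 20.0
```

The pin is at the bottom (0.0578 against 0.0577 expected). Release and lift clear.

Call:
servo_tool(moves=[[0,0,0,0,0,0,0.5],[0,0,0,0,0,0,0.2],[0,0,0,0,0,0,0.1],[0,0,0,0,0,0,0.1],[0,0,0,0,0,0,0.1]])

```text
clock: 19.67
eef_pos: [0.5347, 0.0184, 0.0578]
tcp_rot: [0.0, 0.985, 0.17, 0.0]
ft_force: [0.2, -0.6, -0.6]
gripper_width: 0.432
gripper_force: 0.0
```

Call:
servo_tool(moves=[[0,0,0,0,0,-0.005,0.1],[0,0,0,0,0,-0.01,0.1],[0,0,0,0,0,-0.02,0.1],[0,0,0,0,0,-0.03,0.1],[0,0,0,0,0,-0.03,0.1]])

```text
clock: 20.08
eef_pos: [0.5339, 0.0184, 0.1538]
tcp_rot: [-0.0, 0.985, 0.17, -0.001]
ft_force: [-0.1, 1.4, -0.6]
gripper_width: 0.449
gripper_force: 0.0
```

Call:
servo_tool(moves=[[0,0,0,0,0,-0.03,0.1],[0,0,0,0,0,-0.02,0.1],[0,0,0,0,0,0,0.1]])

```text
clock: 20.33
eef_pos: [0.538, 0.0182, 0.2102]
tcp_rot: [0.001, 0.985, 0.17, 0.006]
ft_force: [0.5, 0.1, -0.4]
gripper_width: 0.45
gripper_force: 0.0
```

Run:
```python
from h import *
rel([.534,.0185,.0577])
c=cap('side');P=world(c);z=P[...,2]
m=(abs(P[...,0]-.535)<.025)&(abs(P[...,1]-.018)<.025)&(z>.059)&(z<.13)
print(m.sum(),P[m].max(0).round(3),np.median(P[m],0).round(3))
cv2.imwrite('pics/end.png',cv2.resize(c['color'][130:250,240:400],None,fx=5,fy=5,interpolation=cv2.INTER_CUBIC)[...,::-1])
```

```text
pos [0.538  0.0182 0.2102] turn [ 0.26 -0.62  0.1 ] shift(tool) [-0.0053 -0.0023  0.1524] goal-axes shift [-0.0036 -0.0016  0.1525]
t 20.33 F [ 0.45  0.08 -0.37] w 0.45 gf 0.0 q [-0.07 -0.14  1.9   0.    1.37  1.16]
104 [0.56  0.033 0.098] [0.531 0.012 0.081]
```

View pics/end.png

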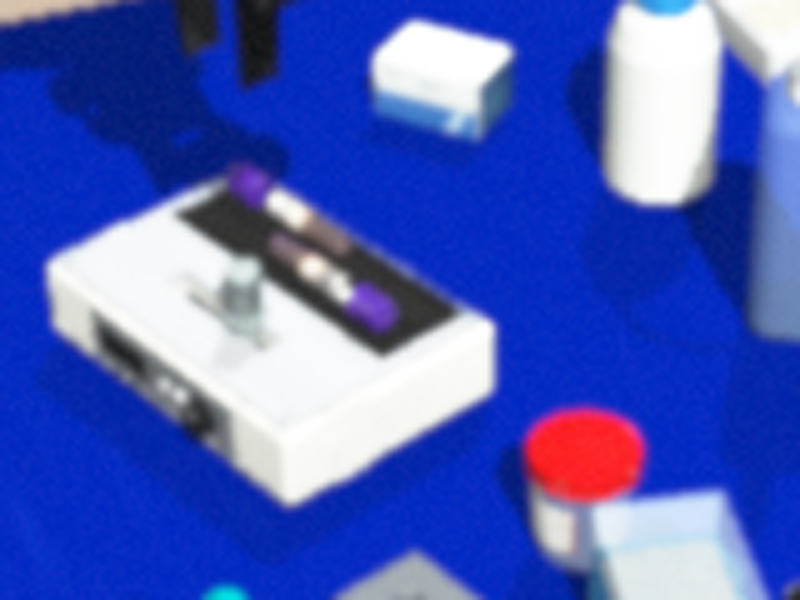

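The pin stands upright in the slot at crop (240,295). Its top reads at most 0.098 against 0.096 when fully home, the gripper is clear and the neighbours are in place.

```bash
python3 -c "
from h import *
print(manip.close_job())"
```

```text
the job is handed in; nothing more can be done
None
```

The steel pin stands fully home, upright and released in the mixer's blind hole, and the job was handed in at about 20 s; wrist force readings stayed below 7 N, and no verdict was returned.

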